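Lay the standing soap bars down to dry

TASK

Two bars of laundry soap, one long and one short, stand on end at one end of the wooden drain board. Push each one near its top with a fingertip so that it topples lengthways along the board and lies flat inside the rectangle grooved into the board, both wholly within the outline, each on the board itself and with the end that was up pointing away from where it stood. Do not lift or carry the bars, and leave the mugs, the scoop and the jar where they are.

Things in the scene. Friction and masses are not known exactly. Their poses are not given: they have to be found in the camera images.
- board: flat wooden drain board fixed to the shelf, 330 mm (x) by 290 mm (y), 12 mm thick; origin: centre of its underside, level with the shelf. The bars stand near its -x end, 120 mm apart side by side (either one may be at +y), and are to fall towards its +x
- bay (a point): centre, on the board's top, of the rectangle marked there by thin dark grooves (flush, no step): 205 mm along the board's x (from -80 to +125 mm in the board's frame) by 240 mm along its y (from -120 to +120 mm). The bars' feet stand across its -x line
- long_bar: the long soap bar: plain cream block standing on end, 150 mm tall, foot 40 mm (x) by 50 mm (y), 0.2-0.4 kg, loose. Origin: centre of its foot end (12 mm above the shelf while standing); z: along its length, up while standing; x: the way it is to fall, within 5 degrees of the board's +x. Pushed near the top it tips about its foot's +x edge, hardly sliding, and falls by itself once the top has gone about 45 mm
- long_bar_top (a point): centre of the long bar's upper end, 150 mm from its foot end
- short_bar: the short soap bar: plain cream block standing on end, 115 mm tall, foot 40 mm (x) by 50 mm (y), 0.2-0.4 kg, loose. Origin: centre of its foot end (12 mm above the shelf while standing); z: along its length, up while standing; x: the way it is to fall, within 5 degrees of the board's +x. Pushed near the top it tips about its foot's +x edge, hardly sliding, and falls by itself once the top has gone about 45 mm
- short_bar_top (a point): centre of the short bar's upper end, 115 mm from its foot end
- mugs: bystander: two nested steel mugs, 76 mm across and 112 mm high, handles reaching 63 mm from the axis; stands on the shelf beyond the board's +x end; origin: centre of the underside
- scoop: bystander: orange plastic scoop on the shelf beside the board, an open box of 95 x 80 x 45 mm with a flat handle reaching to 145 mm from its origin along its -x; origin: centre of the box's underside
- jar: bystander: closed glass jar on the shelf on the other side of the board, 64 mm across and 85 mm high; origin: centre of the underside

How it is judged:
At the end, for the whole second after the job is handed in: Both bars lie flat on the board (within about 7 degrees of level, neither on the other), at rest, wholly inside the grooved rectangle to within about 5 mm, lengthways along the board within about 28 degrees, upper end towards the board's +x; mugs, scoop and jar within 15 mm of where they stood (angle between long_bar's own z axis and vertical between 1.45 and 1.7 rad and height (world z) of each of long_bar, long_bar_top, short_bar, short_bar_top below 0.04 m and x of long_bar in the frame of board between -0.085 and 0.13 m and y of long_bar in the frame of board between -0.1 and 0.1 m and x of long_bar_top in the frame of board between -0.085 and 0.13 m and y of long_bar_top in the frame of board between -0.1 and 0.1 m and angle between the z axis of each of long_bar, short_bar and the x axis of board, either way round below 0.5 rad and x of each of long_bar_top, short_bar_top in the frame of board above 0 m and linear speed of each of long_bar, short_bar below 0.02 m/s and angular speed of each of long_bar, short_bar below 0.2 rad/s and angle between short_bar's own z axis and vertical between 1.45 and 1.7 rad and x of short_bar in the frame of board between -0.085 and 0.13 m and y of short_bar in the frame of board between -0.1 and 0.1 m and x of short_bar_top in the frame of board between -0.085 and 0.13 m and y of short_bar_top in the frame of board between -0.1 and 0.1 m and distance of each of mugs, scoop, jar from where it was at the start of the episode below 0.015 m); the robot touches nothing.
It fails at once if the long soap bar is lifted: its foot end comes more than 18 mm higher than it lies when tipped over (height (world z) of long_bar above 0.05 m).
It fails at once if the short soap bar is lifted: its foot end comes more than 18 mm higher than it lies when tipped over (height (world z) of short_bar above 0.05 m).
It fails at once if the stacked mugs moved by more than 15 mm (distance of mugs from where it was at the start of the episode above 0.015 m).
It fails at once if the scoop moved by more than 15 mm (distance of scoop from where it was at the start of the episode above 0.015 m).
It fails at once if the jar moved by more than 15 mm (distance of jar from where it was at the start of the episode above 0.015 m).
It also fails if it takes over 48 s, if anything falls off the work surface, if the arm or the gripper's body presses on something with over 40 N, if the wrist force passes 120 N, or if a joint passes its speed limit or range.

ROBOT

A 6-joint arm with a two-finger parallel gripper is mounted at the origin on the work surface. World frame = base frame: x ahead of the robot, y to its left, z up, the work surface at z = 0. Lengths are in m, angles in rad, forces in N, time in s.
With the tool pointing down it reaches from about 0.25 to 0.775 m from the base axis. Payload 4 kg.
Tool frame: the origin (TCP) lies midway between the tips of the shut fingers; the grasp point (between the pads) lies 19 mm behind it (arm.pinch_z is the distance from the TCP to the grasp point, in m); x points along the fingers, y is the direction in which the jaws open and shut, and the axes are right-handed (so a half turn about x gives the same grasp; the last joint's range is limited). The gripper opens to 94 mm and grips with 3 to 60 N. Pads are 16 mm wide; open, the fingers measure 119 mm over their backs; the gripper's body (75 mm by 177 mm) begins 78 mm behind the grasp point.
Start: joints at [1.097, 0.087, 1.371, -0, 1.684, -0.103], TCP at [0.199, 0.513, 0.206] pointing down, gripper open.
Joint ranges: [-3.1, 3.1], [-0.76, 2.03], [0.27, 2.55], [-1.08, 4.22], [0.17, 2.65], [-2.57, 2.57]. Speed limits (rad/s): [2.79, 2.79, 3.14, 3.14, 3.14, 3.14].

INTERFACE

Orientations are given as a rotation vector (axis times angle).
In Python, from station import arm gives the robot as it stands. The module is installed in compiled form; this text tells all that it offers.
- The arm moves only by the tool carry_out, never from a script. Its argument "deltas" is one flat list of numbers, 5 for each row, row after row: the shift along the tool's x, y, z in mm, then the turn about the tool's x in degrees, then the closure in counts, from 0 (fully open) to 255 (shut). In form: [dx, dy, dz, spin, grip, dx, dy, dz, spin, grip, ...]. A call has 1 to 10 rows; each row is the pose to reach, as a shift and turn from the pose measured when the call began, along the tool's axes at that moment; what a row does not reach only later rows make up. A row lasts 1/8 s, in which the tool goes at most 62.5 mm and 10.7 degrees, less where a joint would pass 70% of its speed; a pose out of reach is approached as far as the arm can. A call with a gripper value outside its range is refused whole. The fingers move at their own pace and stop on an object; "newtons" is the grip in N (left out, the last holds). Time passes only in rows, so rows that repeat a pose let the fingers close. It gives the time, the measured TCP pose, the force and the opening at its end, in the units of the state.
- arm.get_obs(): the state, without advancing time (a new reading comes with each control period).
- arm.grab_frame(name): name is "side" or "top"; returns a dict with "color" (400x640x3 uint8, red, green, blue), "z_map" (400x640 float32, m along the optical axis (not along the pixel's ray), 0 where there is no reading), "K" (3x3 intrinsics, pixels), "R" (3x3) and "t" (3): a world point X has camera coordinates R X + t. Camera axes: x right, y down, z forward; pixel columns grow to the right and rows downward; lengths in m; the calibration is good to about 2 mm. A picture is of the moment at which its call begins.
- arm.close_job(): hands the job in, once; it reports no verdict.
The state is a dict: "t": time; "qpos": joint angles; "qvel": joint speeds; "effort": joint torques, N m; "eef_pos": TCP position; "eef_rot": TCP orientation; "force": force on the tool from outside, world axes, zero at the start; "torque": the same for the moment, N m; "finger_gap": finger opening in m.
Only numpy, scipy, OpenCV 4.12 (cv2) and the standard library are available. Lean on these libraries where they do the work, as an engineer would, in place of code of your own. Each camera call takes 0.05 s, during which the arm holds its last target. There are 200 camera calls.

## Working session

There is one attempt and no reset: what is moved stays moved. The work goes in short steps, Python scripts to look and compute and a tool call to move; the robot and the scene stay as the last step left them, time stands still between calls to the robot, and variables do not carry over. Pictures are saved under pics/ and viewed, about 8 in all and at most 12, crops included, and the job is handed in when it is done.

Besides the shell and the picture viewer there is one more tool, called after "Call:" as a command line: name --argument value ..., lists and objects as JSON in quotes. carry_out: Moves the arm, as the interface text tells. Its arguments: {"type":"object","properties":{"deltas":{"type":"array"},"newtons":{"type":"number"}},"required":["deltas"]}

```bash
mkdir -p pics; cat > h.py <<'E'
import numpy as np,cv2
from station import arm
from scipy.spatial.transform import Rotation as Ro
def snap(n,f):
    d=arm.grab_frame(n);np.savez(f'pics/{f}.npz',**d);cv2.imwrite(f'pics/{f}.png',d['color'][:,:,::-1]);return d
def cloud(d):
    v,u=np.mgrid[:400,:640];z=d['z_map'];K=d['K']
    c=np.stack([(u-K[0,2])/K[0,0]*z,(v-K[1,2])/K[1,1]*z,z],-1)
    return (c-d['t'])@d['R']
E
python3 - <<'E'
from h import *
o=arm.get_obs();print(o['t'],o['eef_pos'],o['eef_rot'],o['finger_gap'],Ro.from_rotvec(o['eef_rot']).as_matrix().round(3))
for n in('top','side'):
    d=snap(n,n+'0');print(n,'cam',-d['R'].T@d['t'],d['R'][2])
E
```

```text
0.0 [0.19904467 0.51214734 0.20434773] [ 0.28933856  1.55177054 -0.29255338] 0.09374236907112542 [[-0.001  0.362  0.932]
 [-0.002  0.932 -0.362]
 [-1.    -0.002 -0.   ]]
top cam [0.49506595 0.03554756 1.27541103] [ 0.0648126  -0.01725192 -0.99774831]
side cam [ 0.47643321 -0.91060544  0.6862257 ] [ 0.09659587  0.85137569 -0.51558576]
```

View pics/top0.png

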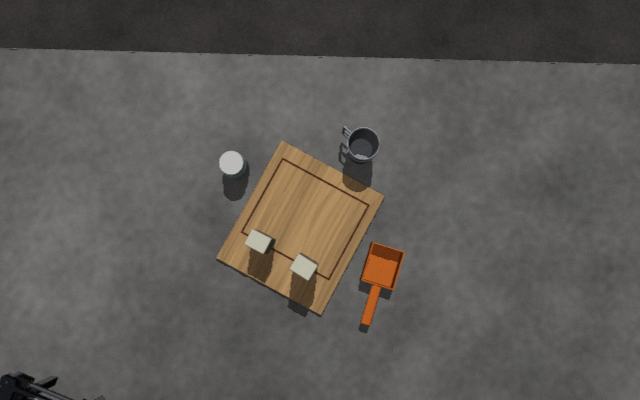

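View pics/side0.png

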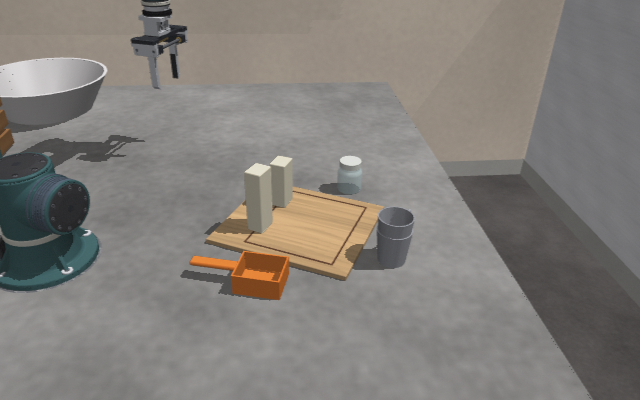

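The top view shows the board's corners at about (282,141), (383,198), (322,315) and (217,258). The short bar's top is at (259,241), on the jar side, and the long bar's top is at (304,266), on the scoop side. The mugs are beyond the far edge at (363,145). Next I'll measure these.

```bash
python3 - <<'E'
from h import *
d=dict(np.load('pics/top0.npz'));P=cloud(d)
def px2w(u,v,z):
    r=d['R'].T@np.linalg.inv(d['K'])@[u,v,1];c=-d['R'].T@d['t'];return c+r*(z-c[2])/r[2]
C=np.array([px2w(*p,.012) for p in((282,141),(383,198),(322,315),(217,258))])
print('corners',C.round(3),'sides',np.linalg.norm(C-np.roll(C,-1,0),axis=1).round(3))
# board by depth
m=(abs(P[...,2]-.012)<.006)&(d['color'][...,0].astype(int)-d['color'][...,2]>25)
r=cv2.minAreaRect(P[m][:,:2].astype(np.float32)*1000);print('board rect',r)
ctr=C.mean(0);ex=(C[0]+C[1]-C[2]-C[3])[:2];yaw=np.arctan2(ex[1],ex[0]);print('ctr',ctr,'yaw',np.degrees(yaw))
col=d['color'].astype(int);near=np.linalg.norm(P[...,:2]-ctr[:2],axis=-1)<.2
for n,h in(('long',.162),('short',.127)):
    m=(abs(P[...,2]-h)<.007)&near
    k,l,s,_=cv2.connectedComponentsWithStats(m.astype(np.uint8));i=1+s[1:,4].argmax();q=P[l==i]
    r=cv2.minAreaRect(q[:,:2].astype(np.float32)*1000)
    c,sn=np.cos(yaw),np.sin(yaw);w=np.array(r[0])/1000-ctr[:2]
    print(n,s[i],r,'z',np.median(q[:,2]),'board xy',[c*w[0]+sn*w[1],-sn*w[0]+c*w[1]])
E
```

```text
corners [[ 0.752  0.133  0.012]
 [ 0.616 -0.118  0.012]
 [ 0.33   0.026  0.012]
 [ 0.462  0.282  0.012]] sides [0.285 0.32  0.289 0.326]
board rect ((515.7669067382812, 31.200149536132812), (406.2391357421875, 330.78857421875), 62.434200286865234)
ctr [0.53972786 0.08070903 0.012     ] yaw -27.02190772633848
long [289 253  28  28 434] ((450.8661804199219, 70.60374450683594), (49.71526336669922, 40.020660400390625), 59.01982498168945) z 0.16214934560370153 board xy [np.float64(-0.07456975904323654), np.float64(-0.04937474764830569)]
short [244 229  27  25 411] ((503.8480529785156, 173.4335479736328), (49.77145004272461, 39.610992431640625), 64.80055236816406) z 0.12730128095198412 board xy [np.float64(-0.07409054866216404), np.float64(0.0663007366093615)]
```

Call:
carry_out --deltas '[0,-311,343,9.8,255,0,-311,343,9.8,255,0,-311,343,9.8,255,0,-311,343,9.8,255,0,-311,343,9.8,255,0,-311,343,9.8,255,0,-311,343,9.8,255,0,-311,343,9.8,255,0,-311,343,9.8,255,0,-311,343,9.8,255]'

```text
t: 1.35
eef_pos: [0.4056, 0.0986, 0.2047]
eef_rot: [0.423, 1.53, -0.426]
force: [1.2, 0.2, 0.4]
finger_gap: 0.0006
```

Call:
carry_out --deltas '[30,0,0,0,255,56,0,0,0,255,56,0,0,0,255,56,0,0,0,255]'

```text
t: 1.85
eef_pos: [0.4058, 0.0994, 0.1497]
eef_rot: [0.422, 1.529, -0.424]
force: [0.8, -0.1, 0.1]
finger_gap: 0.0002
```

```bash
python3 - <<'E'
from h import *
o=arm.get_obs();R=Ro.from_rotvec(o['eef_rot']).as_matrix();print(o['eef_pos'],R.round(3))
for n,c in(('long',[.4509,.0706,.148]),('short',[.5038,.1734,.115])):print(n,(R.T@(np.array(c)-o['eef_pos'])*1000).round(1))
d=snap('side','s1');cv2.imwrite('pics/s1c.png',cv2.resize(d['color'][80:280,180:440,::-1],None,fx=3,fy=3))
E
```

```text
[0.40576307 0.0993914  0.14974603] [[-0.     0.514  0.858]
 [-0.001  0.858 -0.514]
 [-1.    -0.001  0.   ]]
long [ 1.8 -1.5 53.5]
short [ 34.6 113.9  46.1]
```

View pics/s1c.png

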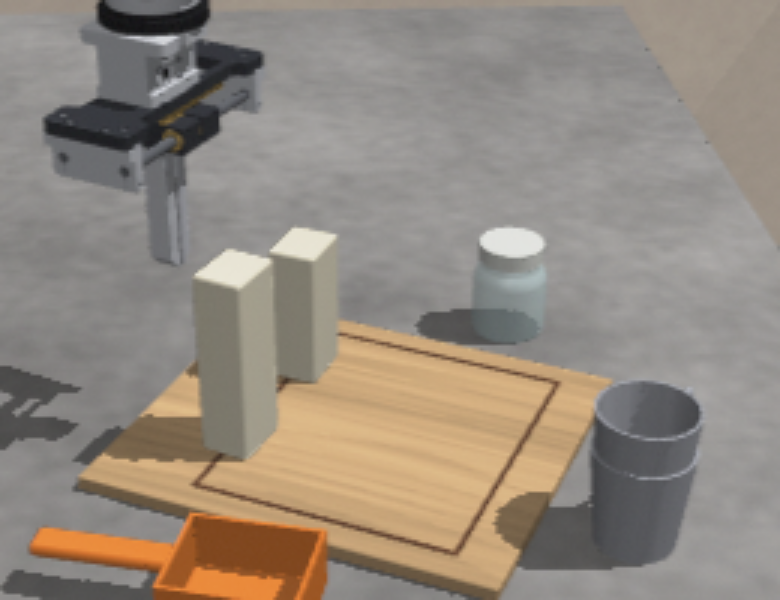

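The shut fingertip is behind the long bar's back face, at crop position (175,262), and lined up with it. I'll push slowly.

Call:
carry_out --deltas '[2,-1.5,10,0,255,2,-1.5,18,0,255,2,-1.5,23,0,255,2,-1.5,28,0,255,2,-1.5,33,0,255,2,-1.5,38,0,255,2,-1.5,43,0,255,2,-1.5,48,0,255]'

```text
t: 2.9
eef_pos: [0.4468, 0.0731, 0.1482]
eef_rot: [0.423, 1.528, -0.424]
force: [0.1, 0.3, 0.3]
finger_gap: 0.0008
```

Call:
carry_out --deltas '[0,0,4,0,255,0,0,8,0,255,0,0,12,0,255,0,0,16,0,255,0,0,20,0,255,0,0,23,0,255,0,0,23,0,255,0,0,0,0,255,0,0,-30,0,255,0,0,-40,0,255]'

```text
t: 4.15
eef_pos: [0.4117, 0.0942, 0.1482]
eef_rot: [0.422, 1.528, -0.423]
force: [0.3, -0.6, 0.2]
finger_gap: 0.0005
```

```bash
python3 - <<'E'
from h import *
d=snap('side','s2');cv2.imwrite('pics/s2c.png',cv2.resize(d['color'][80:280,180:440,::-1],None,fx=3,fy=3))
E
```

```text
(no output)
```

View pics/s2c.png

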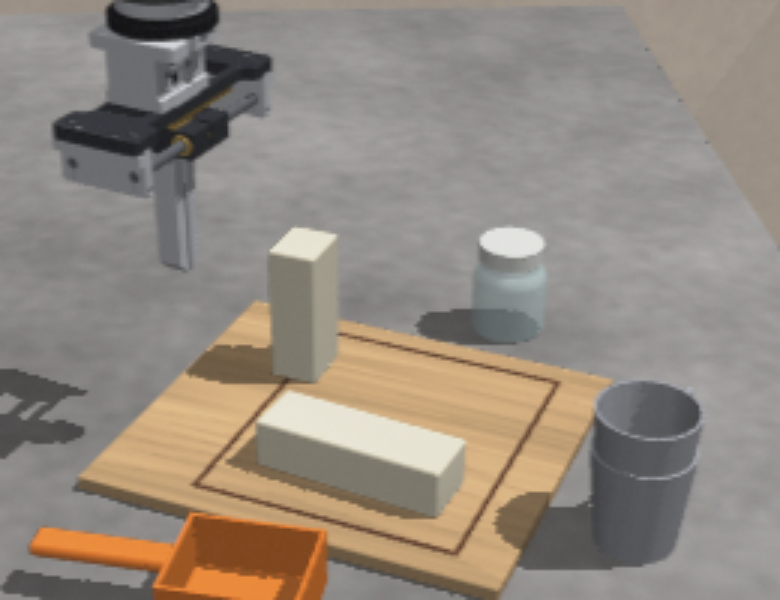

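The long bar lies flat inside the outline, with its foot at crop position (258,440) and its top at (450,475). The short bar is next.

Call:
carry_out --deltas '[0,10,-14.5,-5.8,255,0,60,-14.5,-5.8,255,0,110,-14.5,-5.8,255,0,110,-14.5,-5.8,255,33,110,-14.5,-5.8,255,33,110,-14.5,-5.8,255,33,110,-14.5,-5.8,255]'

```text
t: 5.08
eef_pos: [0.4557, 0.1956, 0.1161]
eef_rot: [0.344, 1.542, -0.344]
force: [0.0, -0.1, 0.7]
finger_gap: 0.0006
```

```bash
python3 - <<'E'
from h import *
o=arm.get_obs();R=Ro.from_rotvec(o['eef_rot']).as_matrix();print(o['eef_pos'],R.round(3))
d=snap('top','t1');P=cloud(d);m=(abs(P[...,2]-.127)<.006)&(np.linalg.norm(P[...,:2]-[.504,.173],axis=-1)<.045)
r=cv2.minAreaRect(P[m][:,:2].astype(np.float32)*1000);print(r)
print('short',(R.T@(np.array([.5038,.1734,.115])-o['eef_pos'])*1000).round(1))
E
```

```text
[0.45568403 0.19564445 0.11614798] [[ 0.002  0.425  0.905]
 [-0.001  0.905 -0.425]
 [-1.     0.     0.002]]
((503.9295349121094, 173.76487731933594), (50.39574432373047, 39.6300048828125), 64.53927612304688)
short [ 1.2  0.3 53. ]
```

The bar's pose is unchanged and the finger is lined up, so I'll push.

Call:
carry_out --deltas '[1,0,10,0,255,1,0,18,0,255,1,0,23,0,255,1,0,28,0,255,1,0,33,0,255,1,0,38,0,255,1,0,43,0,255,1,0,48,0,255]'

```text
t: 6.12
eef_pos: [0.4998, 0.1754, 0.1158]
eef_rot: [0.344, 1.54, -0.343]
force: [-0.4, -0.6, -0.1]
finger_gap: 0.0005
```

Call:
carry_out --deltas '[0,0,4,0,255,0,0,8,0,255,0,0,12,0,255,0,0,16,0,255,0,0,20,0,255,0,0,23,0,255,0,0,23,0,255,0,0,0,0,255,0,0,-30,0,255,-60,0,-60,0,255]'

```text
t: 7.38
eef_pos: [0.4421, 0.199, 0.1657]
eef_rot: [0.339, 1.553, -0.35]
force: [0.6, 0.4, 0.7]
finger_gap: 0.0003
```

Call:
carry_out --deltas '[-60,0,-60,0,255,-60,0,-60,0,255,-60,0,-60,0,255,-60,0,-60,0,255]'

```text
t: 7.88
eef_pos: [0.3885, 0.224, 0.224]
eef_rot: [0.338, 1.555, -0.352]
force: [0.4, -0.6, -0.1]
finger_gap: 0.0007
```

```bash
python3 - <<'E'
from h import *
d=snap('top','t2');P=cloud(d);s=snap('side','s3')
cv2.imwrite('pics/f.png',np.hstack([cv2.resize(x[a:a+200,b:b+200,::-1],None,fx=2,fy=2) for x,a,b in((d['color'],120,200),(s['color'],110,210))]))
y=np.radians(-27.3);A=np.array([[np.cos(y),np.sin(y)],[-np.sin(y),np.cos(y)]])
B=(P[...,:2]-[.540,.081])@A.T
m=(abs(P[...,2]-.052)<.007)&(abs(B[...,0])<.17)&(abs(B[...,1])<.15)
k,l,st,_=cv2.connectedComponentsWithStats(m.astype(np.uint8))
for i in range(1,k):
    if st[i,4]>100:
        r=cv2.minAreaRect(B[l==i].astype(np.float32)*1000);print(r,cv2.boxPoints(r).round(0).tolist(),'z',P[l==i][:,2].mean().round(4),P[l==i][:,2].std().round(4))
print(arm.get_obs()['t'])
E
```

```text
((4.3177490234375, 67.64505004882812), (114.73033905029297, 50.59799575805664), 0.8845268487930298) [[-53.0, 92.0], [-53.0, 41.0], [62.0, 43.0], [61.0, 94.0]] z 0.0523 0.0024
((27.757186889648438, -56.42748260498047), (49.85403823852539, 149.83441162109375), 86.4068832397461) [[-49.0, -77.0], [101.0, -86.0], [104.0, -36.0], [-45.0, -27.0]] z 0.0524 0.0023
7.975
```

View pics/f.png

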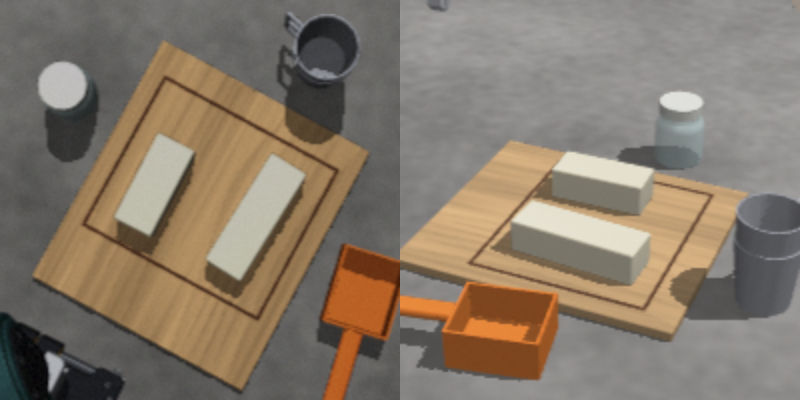

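Both bars lie flat inside the outline. In the left crop the short bar is at about (155,185) and the long bar at about (255,218). The bystanders are where they were and the arm is clear, so I'll hand it in.

```bash
python3 -c "
from station import arm
print(arm.close_job())"
```

```text
the job is handed in; nothing more can be done
None
```

Both soap bars are toppled and lying flat inside the grooved rectangle, and I've handed the job in. I pushed each one slowly near its top with the shut fingertips, long bar first, then backed the arm away. It took about 8 s of the 48 s allowed.

Last checks, from the final top picture, measured in the board's frame (the bay runs x -80 to +125 mm, y -120 to +120 mm):

| Bar | x (mm) | y (mm) | Angle to board |
|---|---|---|---|
| Long | -49 to +104 | -86 to -27 | about 3.6° |
| Short | -53 to +62 | +41 to +94 | about 1° |

- **Lying flat:** both top faces are at about 52 mm, which is right for a bar lying on the board. The upper ends point towards the board's +x.
- **Bystanders:** the mugs, scoop and jar look unmoved in the pictures. I did not measure their positions.
- **At rest:** I did not measure the bars' speed. The arm was touching nothing when I handed in.

One measurement disagreed: the automatic board fit by depth and colour came out too big (406 mm instead of about 290 mm). I used corners read by eye instead. Those gave sides of 320–326 mm by 285–289 mm, against the stated 330 by 290 mm.

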